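# Seal the dot-blot manifold and put it under vacuum

## Robot

A 7-joint arm with a two-finger parallel gripper is mounted at the origin on a cart in front of the work surface, level with it; the furniture and walls round the work are solid. World frame = base frame: x ahead of the robot, y to its left, z up, the work surface at z = 0. Lengths are in m, angles in degrees, forces in N, time in s.
With the tool pointing down it reaches from about 0.4 to 0.875 m from the base axis. Payload 19.3 kg.
Tool frame: the origin (TCP) lies at the centre of the arm's flange, where the gripper is bolted on; the fingertips stand 173 mm ahead of it and the grasp point (between the pads) lies 155 mm ahead of it; y points along the fingers, x is the direction in which the jaws open and shut, and the axes are right-handed (so a half turn about y gives the same grasp; the last joint's range is limited). The gripper opens to 85 mm and grips with 20 to 120 N. Pads are 22 mm wide; open, the fingers measure 114 mm over their backs; the gripper's body (76 mm by 85 mm) begins 54 mm behind the grasp point. The pads swing forward as they close: fully open they stand 13 mm farther back than shut.
Start: joints at [-74.267, 29.874, -2.08, 91.645, 1.215, 58.505, -6.463], TCP at [0.211, 0.588, 0.405] pointing down, gripper open.
Joint ranges: [-166.77, 166.77], [-17.47, 122.26], [-85.68, 81.53], [9.62, 139.38], [-72.42, 252.41], [9.2, 110.78], [-144.41, 144.41]. Speed limits (degrees/s): [108.29, 108.29, 136.94, 136.94, 172.46, 172.46, 172.46].

## Interface

Orientations are given as [roll, pitch, yaw] about the fixed x, y, z axes, in that order (R = Rz(yaw) Ry(pitch) Rx(roll)).
In Python, from cell import readout, eyes, env gives the robot as it stands.
- The arm moves only by the tool servo_tool, never from a script. Its argument "series" is a list of rows, each a list of 4 numbers: the shift along the world's x, y, z in mm, then the turn about the world's z in degrees. A call has 1 to 5 rows; each row shifts and turns the commanded pose from where the row before left it; what a row does not reach is not made up. A row lasts 1/10 s, in which the tool goes at most 50 mm and 8.59 degrees, less where a joint would pass 70% of its speed; a pose out of reach is approached as far as the arm can. A call is refused whole if a number of a shift passes 50 or a number of a turn 8.59, either way. A call with a gripper value outside its range is refused whole. "hand" is the closure in counts, from 0 (fully open) to 255 (shut), set as the call begins (left out, the last holds). The fingers move at their own pace and stop on an object; "newtons" is the grip in N (left out, the last holds). Time passes only in rows, so rows that do not move let the fingers close. It gives the time, the measured TCP pose, the force and the opening at its end, in the units of the state.
- readout.get_obs(): the state, without advancing time (a new reading comes with each control period).
- eyes.read_camera(name): name is "side" or "top"; returns a dict with "color" (384x512x3 uint8, blue, green, red), "fx", "fy", "cx", "cy" (pixels), "R" (3x3) and "t" (3): a world point X has camera coordinates R X + t. Camera axes: x right, y down, z forward; pixel columns grow to the right and rows downward; lengths in m; the calibration is good to about 2 mm. A picture is of the moment at which its call begins. There is no depth.
- env.hand_in(): hands the job in, once; it reports no verdict.
The state is a dict: "t": time; "qpos": joint angles; "qd": joint speeds; "tau": joint torques, N m; "position": TCP position; "tcp_rot": TCP orientation; "contact_force": force on the tool from outside, world axes, zero at the start; "torque": the same for the moment, N m; "finger_gap": finger opening in m.
Only numpy, scipy, OpenCV 4.12 (cv2) and the standard library are available. Lean on these libraries where they do the work, as an engineer would, in place of code of your own. Each camera call takes 0.05 s, during which the arm holds its last target.

## Task

Finish closing the cover plate of the dot-blot station without letting it cock: one diagonal pair of its four thumbscrews is already about halfway down, so bring the other pair about halfway too (clockwise). Then open the vacuum valve on the sloping panel fully clockwise and, with the vacuum on, tighten the screws home in crisscross order, one and then the one diagonally across, until all four are against their stops and the plate is seated flat. Leave the other things on the bench where they lie.

Things in the scene. Friction and masses are not known exactly. Their poses are not given: they have to be found in the camera images.
- blot_station: dot-blot vacuum station, a fixed L-shaped bench unit about 258 x 293 mm, heavy, does not move. Origin on the worktop under the centre of the square manifold; +x points to its rear (away from the robot), +y to its left, z up. The manifold with the cover plate is its left part; a 100 mm wide control console (up to 96 mm high, from x = 0.038 to x = 0.167, centred at y = -0.155) with a front panel sloping at 25 degrees is its right part; their gap is 38 mm
- cover_top (a point): centre of the upper face of the cover plate: a white plate 134 x 134 x 14 mm with 96 small wells, on a springy seal that pushes it up against the feet of the four thumbscrews. Upper face about 65 mm above the worktop when slack, 61 mm when seated. z is the plate's normal (vertical when the plate is level)
- cover_plate (a joint): how far the middle of the cover plate has been pressed down, m: about 0 slack, about 0.0038 when all four screws are home (plate then rests flat on its seal)
- thumb_front_left (a joint): turn of the front left thumbscrew, rad: 0 = slack, 2.0 = home against its stop, grows clockwise seen from above and stays where it is left. The front left and rear right screws start about halfway (0.8 to 1.05), the other two nearly slack (0 to 0.2). Every screw travels 2.0 mm down a radian and pushes its corner of the plate down with it. Turning takes about 0.05 to 0.1 N m
- thumb_front_left_knob (a point): centre of the front left thumbscrew's knob: black ribbed round knob, 26 mm in diameter, 25 mm high, on the screw axis (vertical, 52 mm to the side and 52 mm to the front or rear of the plate's centre); the knob's lower face is 15 mm above the plate's upper face, a thin 12 mm sleeve between. z up; +x along the small steel mark on top, turns with the screw. The knob sinks 4 mm in all
- thumb_front_right (a joint): turn of the front right thumbscrew, rad: 0 = slack, 2.0 = home against its stop, grows clockwise seen from above and stays where it is left. The front left and rear right screws start about halfway (0.8 to 1.05), the other two nearly slack (0 to 0.2). Every screw travels 2.0 mm down a radian and pushes its corner of the plate down with it. Turning takes about 0.05 to 0.1 N m
- thumb_front_right_knob (a point): centre of the front right thumbscrew's knob: black ribbed round knob, 26 mm in diameter, 25 mm high, on the screw axis (vertical, 52 mm to the side and 52 mm to the front or rear of the plate's centre); the knob's lower face is 15 mm above the plate's upper face, a thin 12 mm sleeve between. z up; +x along the small steel mark on top, turns with the screw. The knob sinks 4 mm in all
- thumb_rear_left (a joint): turn of the rear left thumbscrew, rad: 0 = slack, 2.0 = home against its stop, grows clockwise seen from above and stays where it is left. The front left and rear right screws start about halfway (0.8 to 1.05), the other two nearly slack (0 to 0.2). Every screw travels 2.0 mm down a radian and pushes its corner of the plate down with it. Turning takes about 0.05 to 0.1 N m
- thumb_rear_left_knob (a point): centre of the rear left thumbscrew's knob: black ribbed round knob, 26 mm in diameter, 25 mm high, on the screw axis (vertical, 52 mm to the side and 52 mm to the front or rear of the plate's centre); the knob's lower face is 15 mm above the plate's upper face, a thin 12 mm sleeve between. z up; +x along the small steel mark on top, turns with the screw. The knob sinks 4 mm in all
- thumb_rear_right (a joint): turn of the rear right thumbscrew, rad: 0 = slack, 2.0 = home against its stop, grows clockwise seen from above and stays where it is left. The front left and rear right screws start about halfway (0.8 to 1.05), the other two nearly slack (0 to 0.2). Every screw travels 2.0 mm down a radian and pushes its corner of the plate down with it. Turning takes about 0.05 to 0.1 N m
- thumb_rear_right_knob (a point): centre of the rear right thumbscrew's knob: black ribbed round knob, 26 mm in diameter, 25 mm high, on the screw axis (vertical, 52 mm to the side and 52 mm to the front or rear of the plate's centre); the knob's lower face is 15 mm above the plate's upper face, a thin 12 mm sleeve between. z up; +x along the small steel mark on top, turns with the screw. The knob sinks 4 mm in all
- vac_valve (a joint): turn of the vacuum valve's bar knob on the sloping panel, rad: 0 = closed, 1.4 = fully open against its stop (80 degrees), grows clockwise seen facing the panel; stays where it is left, takes about 0.05 N m
- valve_grip (a point): the place to grip the valve's bar, on its axis, in the middle of its height: black bar 42 mm long, 12 mm wide, 26 mm high (13 mm above and below this point), standing on a 38 mm disc; the panel is 24 mm below this point. z is the valve's axis, out of the panel (leaning 25 degrees from vertical towards the station's front); +x runs along the bar to its end with a white mark: to the station's left when closed, nearly straight up the slope when open
- pen: capped pen lying in front of the station, 135 mm long, bystander
- forceps: steel forceps lying to the left of the manifold, 126 mm long, bystander
- timer: small white bench timer to the right of the console, 67 x 63 x 19 mm, bystander
- pipette: pipette lying to the left of the station, 267 mm long, bystander
- petri_dish_2: petri dish with lid, 92 mm across, 16 mm high, to the far left, bystander

How it is judged (in metres and radians):
On the way, in this order (a step that is already met when the one before it is completed fails the run):
1. all four thumbscrews turned down about halfway (0.7 to 1.45 rad each) with the plate level to 0.6 degree (value of joint thumb_front_left between 0.7 and 1.45 rad and value of joint thumb_front_right between 0.7 and 1.45 rad and value of joint thumb_rear_left between 0.7 and 1.45 rad and value of joint thumb_rear_right between 0.7 and 1.45 rad and angle between cover_top's own z axis and vertical below 0.0105 rad and value of joint vac_valve below 0.5 rad), for 0.2 s.
2. the vacuum valve opened (beyond 1.25 rad) while the screws are still only about halfway (value of joint vac_valve above 1.25 rad and value of joint thumb_front_left between 0.7 and 1.45 rad and value of joint thumb_front_right between 0.7 and 1.45 rad and value of joint thumb_rear_left between 0.7 and 1.45 rad and value of joint thumb_rear_right between 0.7 and 1.45 rad), for 0.2 s.
At the end, for the whole second after the job is handed in: All four thumbscrews are home (beyond 1.85 of 2.0 rad), the cover plate is pressed down by more than 3.3 mm and level within 0.4 degree, and the vacuum valve is open (beyond 1.25 of 1.4 rad) (value of joint each of thumb_front_left, thumb_front_right, thumb_rear_left, thumb_rear_right above 1.85 rad and value of joint vac_valve above 1.25 rad and angle between cover_top's own z axis and vertical below 0.007 rad and value of joint cover_plate above 0.0033 m); the robot touches nothing.
It fails at once if the cover plate cocked by more than 1.4 degrees (one screw run down much too far ahead of the one across) (angle between cover_top's own z axis and vertical above 0.024 rad).
It fails at once if not crisscross: two neighbouring screws tightened home while both of the others still wait (two beyond 1.75 rad with both others below 1.5 rad) ((value of joint each of thumb_front_left, thumb_front_right above 1.75 rad and value of joint each of thumb_rear_left, thumb_rear_right below 1.5 rad) or (value of joint each of thumb_front_left, thumb_rear_left above 1.75 rad and value of joint each of thumb_front_right, thumb_rear_right below 1.5 rad) or (value of joint each of thumb_front_right, thumb_rear_right above 1.75 rad and value of joint each of thumb_front_left, thumb_rear_left below 1.5 rad) or (value of joint each of thumb_rear_left, thumb_rear_right above 1.75 rad and value of joint each of thumb_front_left, thumb_front_right below 1.5 rad)).
It fails at once if a bystander pushed more than 30 mm (distance of any of pen, forceps, timer, pipette, petri_dish_2 from where it was at the start of the episode above 0.03 m).
It also fails if it takes over 72 s, if anything falls off the work surface, if the arm or the gripper's body presses on something with over 40 N, if the wrist force passes 120 N, or if a joint passes its speed limit or range.

## Working session

There is one attempt and no reset: what is moved stays moved. The work goes in short steps, Python scripts to look and compute and a tool call to move; the robot and the scene stay as the last step left them, time stands still between calls to the robot, and variables do not carry over. Pictures are saved under pics/ and viewed, and the job is handed in when it is done.

Besides the shell and the picture viewer there is one more tool, called as name([rows], argument=value, ...), one row to a line, values as JSON. servo_tool: Moves the arm, as the interface text tells. Its arguments: {"type":"object","properties":{"series":{"type":"array"},"hand":{"type":"number"},"newtons":{"type":"number"}},"required":["series"]}

```bash
ls; mkdir -p pics; python3 - <<'E'
from cell import readout, eyes, env
import cv2
print(readout.get_obs())
for n in("side","top"):
    c=eyes.read_camera(n);cv2.imwrite(f"pics/{n}0.png",c["color"]);print(n,c["fx"],c["fy"],c["cx"],c["cy"],c["R"],c["t"])
E
```

```text
pics
{'t': 0.0, 'qpos': array([-74.26729554,  29.9099954 ,  -2.08103152,  91.67203056,
         1.21426176,  58.50522531,  -6.46205515]), 'qd': array([ 0.06274347,  0.07411726,  0.03125347, -0.00359123, -0.0693465 ,
       -0.02088714,  0.08026892]), 'tau': array([-2.66603292e-04, -9.27129579e+01,  1.97976306e+00, -3.69905806e+01,
        1.78505917e-02,  8.57281761e-03, -8.97600074e-07]), 'position': array([0.21122645, 0.58808438, 0.40412751]), 'tcp_rot': array([-9.00044809e+01,  6.50536949e-02,  7.02448972e+01]), 'contact_force': array([ 0.06968731,  0.29741768, -1.49210141]), 'torque': array([0.00512644, 0.00683504, 0.01228165]), 'finger_gap': 0.08510229116673429}
side 430.2233262339225 430.2233262339225 255.0649434668151 197.78392855059477 [[ 0.99605915 -0.08865645  0.0024921 ]
 [-0.05630704 -0.65382226 -0.75455018]
 [ 0.06852514  0.75143628 -0.65623763]] [-0.54138192  0.18144274  1.33213738]
top 363.3086081319206 363.3086081319206 256.9439854457836 188.8174220563912 [[ 0.00794656 -0.9998158  -0.01747044]
 [-0.99488993 -0.00614645 -0.10077824]
 [ 0.1006523   0.01818201 -0.99475551]] [0.11672479 0.53747042 0.99821407]
```

View pics/side0.png

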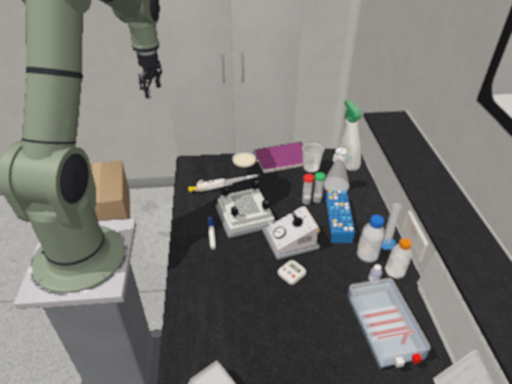

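View pics/top0.png

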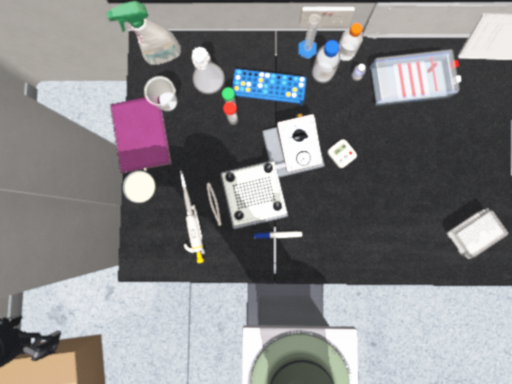

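```bash
python3 - <<'E'
import cv2
a=cv2.imread("pics/top0.png")[105:240,210:335];cv2.imwrite("pics/t1.png",cv2.resize(a,None,fx=6,fy=6,interpolation=cv2.INTER_CUBIC)[:, :750][:600])
a=cv2.imread("pics/top0.png")[105:175,210:340];cv2.imwrite("pics/t1.png",cv2.resize(a,(780,420),interpolation=cv2.INTER_CUBIC))
a=cv2.imread("pics/top0.png")[155:230,210:310];cv2.imwrite("pics/t2.png",cv2.resize(a,(800,600),interpolation=cv2.INTER_CUBIC))
a=cv2.imread("pics/side0.png")[180:264,212:324];cv2.imwrite("pics/s1.png",cv2.resize(a,None,fx=7,fy=7,interpolation=cv2.INTER_CUBIC))
E
```

```text
(no output)
```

View pics/t1.png

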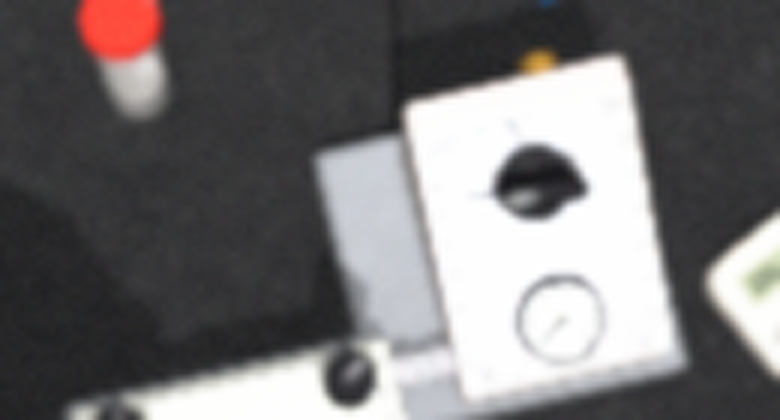

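View pics/t2.png

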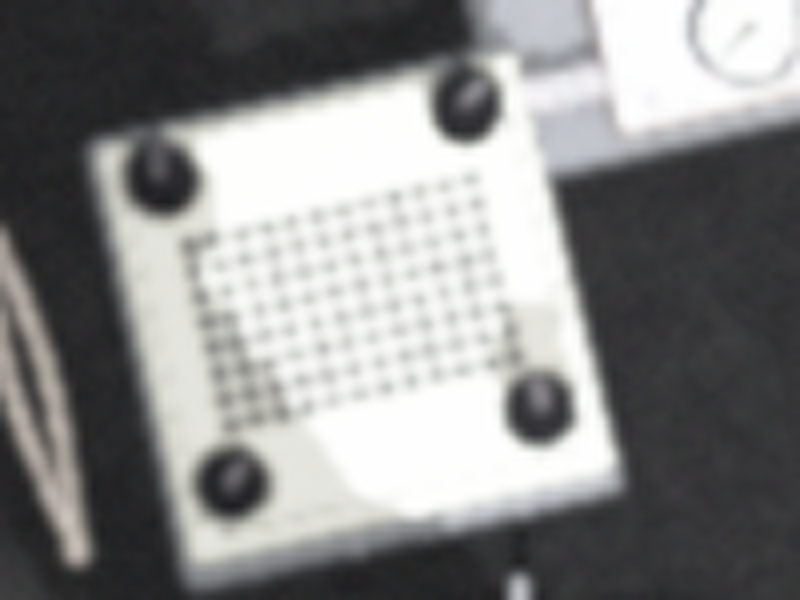

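View pics/s1.png

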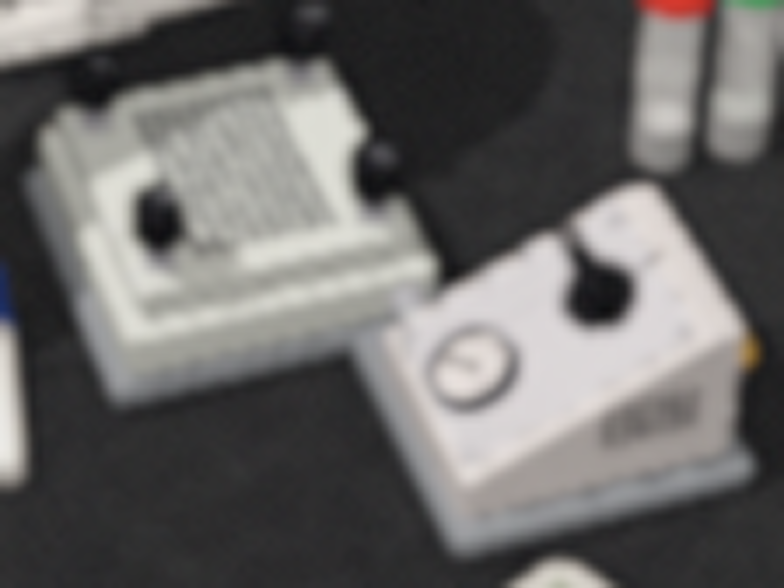

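```bash
cat > h.py <<'E'
import numpy as np, cv2
from scipy.optimize import least_squares
from cell import readout, eyes
def cams():
    return {n:eyes.read_camera(n) for n in("side","top")}
def proj(c,X):
    p=(np.array(c["R"])@np.atleast_2d(X).T).T+np.array(c["t"])
    return np.c_[c["fx"]*p[:,0]/p[:,2]+c["cx"],c["fy"]*p[:,1]/p[:,2]+c["cy"]]
def st():
    o=readout.get_obs();print(round(o["t"],2),"p",np.round(o["position"]*1000,1),"rot",np.round(o["tcp_rot"],2),"q",np.round(o["qpos"],1),"f",np.round(o["contact_force"],1),"m",np.round(o["torque"],2),"gap",round(o["finger_gap"]*1000,1));return o
E
python3 - <<'E'
from h import *
C=cams()
L=np.array
s=.052
K=L([[-s,s],[-s,-s],[s,s],[s,-s]]) #FL FR RL RR
top=L([[233,482],[540,405],[162,177],[467,102]])/8+[210,155]
side=L([[97,78],[158,217],[308,28],[378,168]])/7+[212,180]
vt=L([[537,183]])/6+[210,105]; vs=L([[597,293]])/7+[212,180]
for n in C: print(n,-C[n]["R"].T@C[n]["t"])
def kn(p):
    c,sn=np.cos(p[2]),np.sin(p[2]);xy=K@L([[c,sn],[-sn,c]])+p[:2]
    return np.c_[xy,np.full(4,.0915)]
def f(p,w=(1,1)):return np.r_[w[0]*(proj(C["top"],kn(p))-top).ravel(),w[1]*(proj(C["side"],kn(p))-side).ravel()]
for w in((1,1),(1,0),(0,1)):
    r=least_squares(f,[.6,0,0.2],args=(w,));print(r.x[:2],np.degrees(r.x[2]),np.round(r.fun,1))
r=least_squares(f,[.6,0,0.2])
print(kn(r.x))
v=least_squares(lambda X:np.r_[(proj(C["top"],X)-vt).ravel(),(proj(C["side"],X)-vs).ravel()],[.7,-.1,.1])
c,sn=np.cos(r.x[2]),np.sin(r.x[2])
print(v.x,v.fun, "station", L([[c,sn],[-sn,c]])@(v.x[:2]-r.x[:2]))
E
```

```text
side [ 0.45818002 -0.93038206  1.0124555 ]
top [0.43332381 0.10185729 1.04918351]
[0.52359077 0.12804616] 13.830636586889499 [-0.1 -0.3 -0.1  0.2 -0.1 -0.2 -0.2  0.1 -0.  -0.   0.4  0.3 -0.5  0.7
 -0.   0.2]
[0.5234814  0.12765323] 14.071089425012767 [ 0.1 -0.2  0.1  0.1 -0.  -0.1 -0.2  0.1 -0.   0.   0.   0.  -0.   0.
  0.   0. ]
[0.52381495 0.12943327] 13.322191042988093 [-0.  -0.  -0.   0.  -0.  -0.  -0.   0.   0.1 -0.4  0.2 -0.1 -0.3  0.5
 -0.1  0. ]
[[0.46066768 0.16610777 0.0915    ]
 [0.48552916 0.06512308 0.0915    ]
 [0.56165237 0.19096925 0.0915    ]
 [0.58651385 0.08998456 0.0915    ]]
[0.67525472 0.00580441 0.08701512] [ 0.0027054   0.23784128  0.26515244 -0.06788265] station [ 0.11804448 -0.15495323]
```

servo_tool([
  [30,-40,0,0],
  [36,-40,-8,0],
  [36,-40,-8,0],
  [36,-40,-8,0],
  [36,-40,-8,0],
], hand=120, newtons=25)

```text
t: 0.7
position: [0.3746, 0.3995, 0.3751]
tcp_rot: [-90.0, -0.0, 70.3]
contact_force: [0.4, 1.2, 0.2]
finger_gap: 0.0449
```

servo_tool([
  [36,-40,-8,0],
  [36,-40,-8,0],
  [36,-40,-8,0],
  [36,-40,-8,0],
  [32,-37,-8,0],
])

```text
t: 1.2
position: [0.5391, 0.2154, 0.3376]
tcp_rot: [-90.0, -0.0, 70.2]
contact_force: [1.2, 1.2, -0.4]
finger_gap: 0.0451
```

servo_tool([
  [0,0,0,0],
  [0,0,0,0],
])

```text
t: 1.4
position: [0.5385, 0.216, 0.3375]
tcp_rot: [-90.0, 0.0, 70.1]
contact_force: [-1.0, 0.0, -0.2]
finger_gap: 0.0449
```

```bash
python3 - <<'E'
from h import *
st();C=cams()
a=C["top"]["color"][125:225,200:320];b=C["side"]["color"][150:250,190:310]
cv2.imwrite("pics/a1.png",cv2.resize(np.hstack([a,b]),(800,333),interpolation=cv2.INTER_CUBIC));st()
E
```

```text
1.4 p [538.5 216.  337.5] rot [-8.998e+01  3.000e-02  7.010e+01] q [-29.1  30.4   1.9 102.4  -1.3  47.3  43.6] f [-1.   0.  -0.2] m [0.06 0.02 0.03] gap 44.9
1.5 p [537.5 218.  337.9] rot [-8.997e+01 -1.000e-02  7.030e+01] q [-29.2  30.4   1.8 102.4  -1.3  47.3  43.5] f [ 0.3 -0.2  0.4] m [-0.02  0.01  0.03] gap 45.3
```

View pics/a1.png

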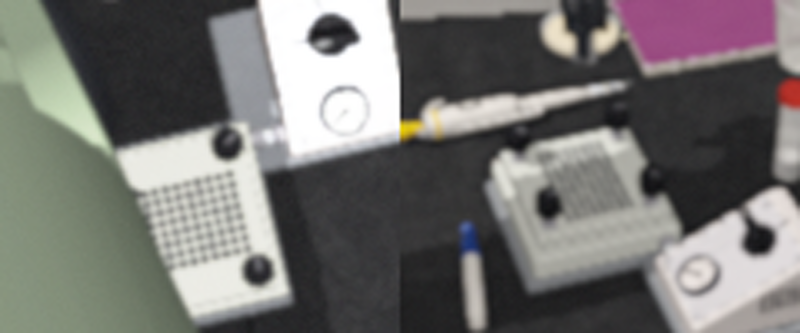

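servo_tool([
  [12,-13,0,0],
  [11,-12,-20,0],
  [0,0,-20,0],
  [0,0,0,0],
])

```text
t: 1.9
position: [0.5599, 0.193, 0.2961]
tcp_rot: [-89.8, 0.1, 70.3]
contact_force: [-1.3, 0.8, 0.7]
finger_gap: 0.0451
```

```bash
python3 - <<'E'
from h import *
st();C=cams()
b=C["side"]["color"][145:235,230:350]
cv2.imwrite("pics/a2.png",cv2.resize(b,(800,600),interpolation=cv2.INTER_CUBIC));st()
E
```

```text
1.9 p [559.9 193.  296.1] rot [-89.85   0.11  70.33] q [-26.   34.6   1.7 102.1  -1.5  43.5  46.9] f [-1.3  0.8  0.7] m [0.01 0.04 0.05] gap 45.1
2.0 p [560.5 193.3 298.3] rot [-8.997e+01 -1.000e-02  7.034e+01] q [-26.   34.5   1.8 102.   -1.5  43.6  46.9] f [-0.1  0.2  0.3] m [-0.01  0.04  0.06] gap 45.3
```

View pics/a2.png

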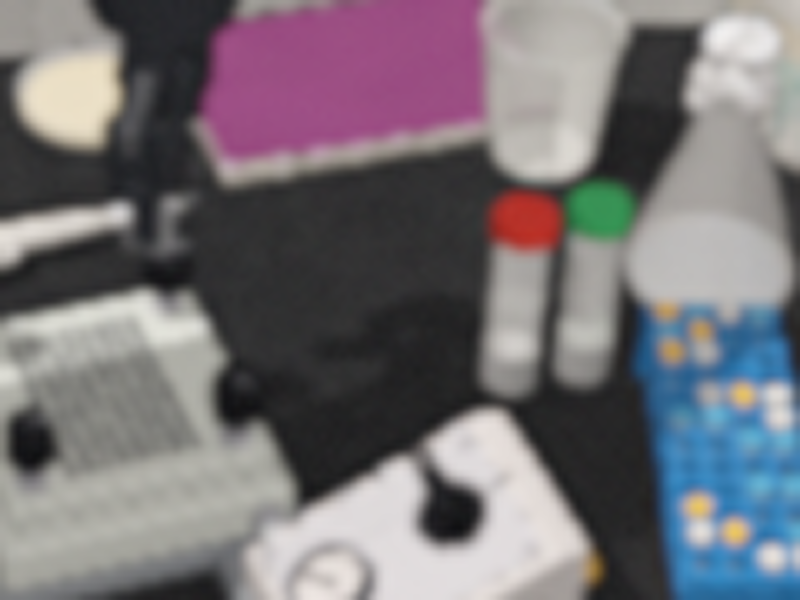

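servo_tool([
  [1.5,-2,-20,0],
  [0,0,-20,0],
  [0,0,-9,0],
  [0,0,0,0],
])

```text
t: 2.4
position: [0.5621, 0.1907, 0.2488]
tcp_rot: [-90.0, 0.0, 70.3]
contact_force: [-0.5, -0.0, -0.7]
finger_gap: 0.0454
```

servo_tool([
  [0,0,0,0],
  [0,0,0,0],
  [0,0,0,0],
  [0,0,0,0],
], hand=255)

```text
t: 2.8
position: [0.5629, 0.1914, 0.2505]
tcp_rot: [-90.1, -0.2, 70.3]
contact_force: [0.9, 6.7, 2.8]
finger_gap: 0.0244
```

```bash
python3 - <<'E'
from h import *
st();C=cams()
b=C["side"]["color"][165:240,210:310]
cv2.imwrite("pics/a3.png",cv2.resize(b,(800,600),interpolation=cv2.INTER_CUBIC));st()
E
```

```text
2.8 p [562.9 191.4 250.5] rot [-90.1   -0.18  70.29] q [-25.5  38.6   1.4 103.2  -1.5  38.1  47.2] f [0.9 6.7 2.8] m [ 1.24 -0.19  0.02] gap 24.4
2.9 p [562.9 191.4 250.5] rot [-90.1   -0.18  70.3 ] q [-25.5  38.6   1.4 103.2  -1.5  38.1  47.2] f [1.3 6.1 2.8] m [ 1.2  -0.19  0.01] gap 24.0
```

View pics/a3.png

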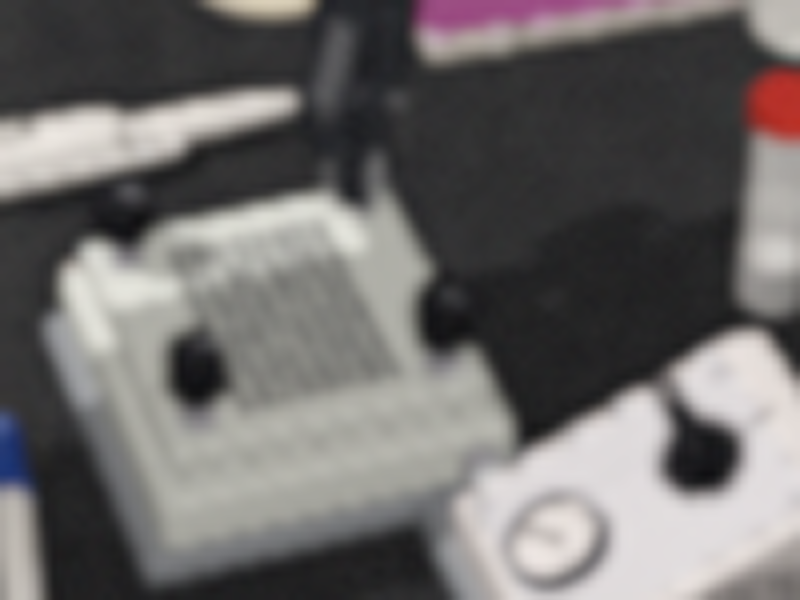

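servo_tool([
  [0,0.7,0,-4],
  [0,0,-0.2,-6],
  [0,0,-0.2,-6],
  [0,0,-0.2,-6],
  [0,0,-0.2,-6],
])

```text
t: 3.4
position: [0.5626, 0.1911, 0.2494]
tcp_rot: [-90.0, -0.1, 42.0]
contact_force: [-2.8, -2.1, 4.6]
finger_gap: 0.0243
```

```bash
python3 -c "
from h import *
st()"
```

```text
3.4 p [562.6 191.1 249.4] rot [-9.000e+01 -8.000e-02  4.201e+01] q [-30.7  39.1   9.1 103.5  -9.3  38.   25.7] f [-2.8 -2.1  4.6] m [-0.31  0.76  0.04] gap 24.3
```

servo_tool([
  [0,0,-0.3,-7],
  [0,0,-0.3,-7],
  [0,0,-0.2,-7],
  [0,0,-0.2,-7],
  [0,0,0,0],
])

```text
t: 3.9
position: [0.5621, 0.1909, 0.2483]
tcp_rot: [-90.0, 0.0, 14.0]
contact_force: [-7.3, -2.8, 11.2]
finger_gap: 0.0245
```

```bash
python3 -c "
from h import *
st()"
```

```text
3.9 p [562.1 190.9 248.3] rot [-8.998e+01  4.000e-02  1.398e+01] q [-35.8  40.1  16.6 103.8 -17.2  38.5   4.7] f [-7.3 -2.8 11.2] m [-0.71  1.86 -0.05] gap 24.5
```

servo_tool([
  [0,0,0,0],
  [0,0,0,0],
  [0,0,25,0],
  [0,0,25,8],
  [-16,-26,0,8],
], hand=110)

```text
t: 4.4
position: [0.548, 0.1675, 0.3]
tcp_rot: [-90.0, -0.4, 30.8]
contact_force: [-0.3, -1.4, -1.7]
finger_gap: 0.0487
```

servo_tool([
  [-20,-34,0,8],
  [-20,-34,0,8],
  [-20,-32,0,8],
  [0,0,0,8],
  [0,0,0,8],
])

```text
t: 4.9
position: [0.4863, 0.0639, 0.2978]
tcp_rot: [-90.1, -0.0, 70.5]
contact_force: [0.2, 0.7, 0.5]
finger_gap: 0.0487
```

```bash
python3 - <<'E'
from h import *
st();C=cams()
b=C["side"]["color"][155:245,210:330]
cv2.imwrite("pics/a4.png",cv2.resize(b,(800,600),interpolation=cv2.INTER_CUBIC));st()
E
```

```text
4.9 p [486.3  63.9 297.8] rot [-9.006e+01 -4.000e-02  7.048e+01] q [-16.5  26.9   2.7 117.2  -2.1  35.8  58.1] f [0.2 0.7 0.5] m [-0.01  0.02  0.11] gap 48.7
5.0 p [486.6  64.5 297.6] rot [-9.004e+01 -6.000e-02  7.036e+01] q [-16.5  27.    2.7 117.2  -2.1  35.8  57.9] f [-0.7  0.2 -0.5] m [ 0.06 -0.02 -0.02] gap 48.5
```

View pics/a4.png

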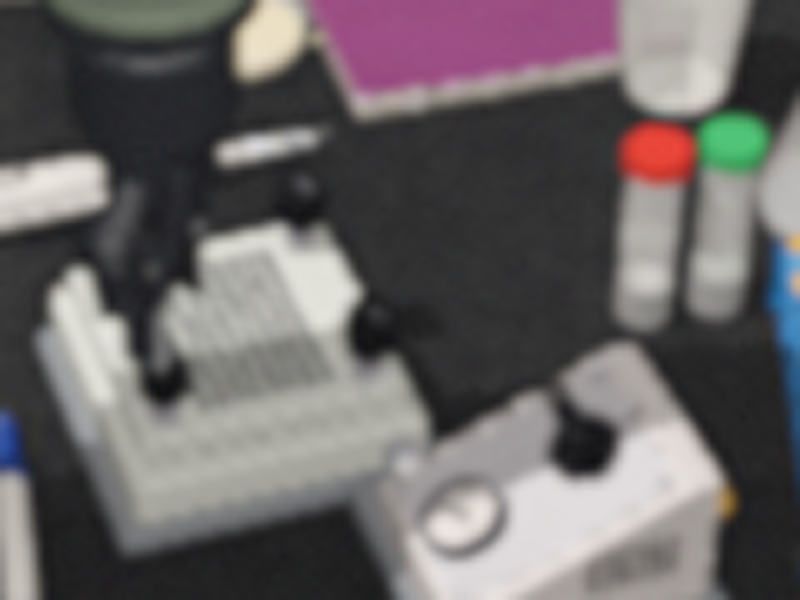

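Clear above the front right knob. Descend 48 mm and grip.

servo_tool([
  [-0.5,0.7,-20,0],
  [0,0,-20,0],
  [0,0,-8,0],
  [0,0,0,0],
])

```text
t: 5.4
position: [0.4858, 0.0656, 0.2484]
tcp_rot: [-89.9, 0.1, 70.1]
contact_force: [0.2, -0.4, -0.3]
finger_gap: 0.0485
```

servo_tool([
  [0,0,0,0],
  [0,0,0,0],
  [0,0,0,0],
  [0,0,0,0],
], hand=255)

```text
t: 5.8
position: [0.4864, 0.0661, 0.25]
tcp_rot: [-90.1, -0.1, 70.2]
contact_force: [0.1, 5.4, 6.4]
finger_gap: 0.0241
```

servo_tool([
  [0,0,0,-4],
  [0,0,-0.2,-6],
  [0,0,-0.2,-6],
  [0,0,-0.2,-6],
  [0,0,-0.2,-6],
])

```text
t: 6.3
position: [0.4861, 0.0657, 0.249]
tcp_rot: [-90.0, -0.1, 42.0]
contact_force: [-1.9, 1.8, 7.5]
finger_gap: 0.0243
```

```bash
python3 -c "
from h import *
st()"
```

```text
6.3 p [486.1  65.7 249. ] rot [-9.001e+01 -6.000e-02  4.199e+01] q [-22.   32.5   9.8 119.  -10.9  29.2  37.8] f [-1.9  1.8  7.5] m [0.36 0.5  0.08] gap 24.3
```

servo_tool([
  [0,0,-0.2,-7],
  [0,0,-0.2,-7],
  [0,0,-0.2,-7],
  [0,0,-0.2,-7],
  [0,0,0,0],
])

```text
t: 6.8
position: [0.4857, 0.0656, 0.248]
tcp_rot: [-90.0, 0.0, 14.0]
contact_force: [-3.4, 1.4, 9.0]
finger_gap: 0.0244
```

servo_tool([
  [0,0,0,0],
  [0,0,0,0],
  [0,0,25,0],
  [0,0,25,0],
  [0,0,25,0],
], hand=110)

```text
t: 7.3
position: [0.4859, 0.0653, 0.3235]
tcp_rot: [-90.0, 0.0, 14.2]
contact_force: [0.8, -0.1, 0.3]
finger_gap: 0.0486
```

```bash
cat > ov.py <<'E'
from h import *
S0=np.array([.5238,.1283]);YAW=np.radians(13.95)
def s2w(P):
    P=np.atleast_2d(P);c,s=np.cos(YAW),np.sin(YAW)
    return np.c_[S0[0]+c*P[:,0]-s*P[:,1],S0[1]+s*P[:,0]+c*P[:,1],P[:,2]]
A=np.radians(25);n=np.array([-np.sin(A),0,np.cos(A)]);u=np.array([np.cos(A),0,np.sin(A)]);l=np.array([0,1,0])
def valve(xp,yp,th):
    o=np.array([xp,yp,.096-(.167-xp)*np.tan(A)]);g=o+.024*n
    d=np.cos(th)*l+np.sin(th)*u;e=np.cross(n,d)
    t=np.linspace(0,2*np.pi,40)
    disc=[o+.011*n+.019*(np.cos(a)*l+np.sin(a)*u) for a in t]
    bt=[g+.013*n+sx*.021*d+sy*.006*e for sx,sy in((1,1),(1,-1),(-1,-1),(-1,1),(1,1))]
    bb=[p-.026*n for p in bt]
    pan=[np.array([x,y,.096-(.167-x)*np.tan(A)]) for x,y in((.038,-.105),(.167,-.105),(.167,-.205),(.038,-.205),(.038,-.105))]
    return g,[disc,bt,bb,pan]
def draw(img,c,th,xp=.1235,yp=-.155,off=(0,0),k=8,cols=((0,255,0),(0,0,255),(255,0,0),(255,0,255))):
    g,Ls=valve(xp,yp,th)
    for L,col in zip(Ls,cols):
        p=proj(c,s2w(np.array(L)));q=((p-off+.5)*k-.5).astype(int)
        cv2.polylines(img,[q.reshape(-1,1,2)],False,col,1)
    return s2w(g)[0]
E
python3 - <<'E'
from ov import *
C=cams()
o=(268,110);a=cv2.resize(cv2.imread("pics/top0.png")[110:180,268:328],None,fx=6.5,fy=6.5,interpolation=cv2.INTER_CUBIC)
print(draw(a,C["top"],0,off=o,k=6.5))
o=(260,200);b=cv2.resize(cv2.imread("pics/side0.png")[200:270,260:322],None,fx=6.5,fy=6.5,interpolation=cv2.INTER_CUBIC)
draw(b,C["side"],0,off=o,k=6.5)
cv2.imwrite("pics/o1.png",np.hstack([a,b]));
a=C["top"]["color"][150:235,205:315];cv2.imwrite("pics/k1.png",cv2.resize(a,(770,595),interpolation=cv2.INTER_CUBIC))
E
```

```text
[0.67118049 0.00519908 0.097467  ]
```

View pics/o1.png

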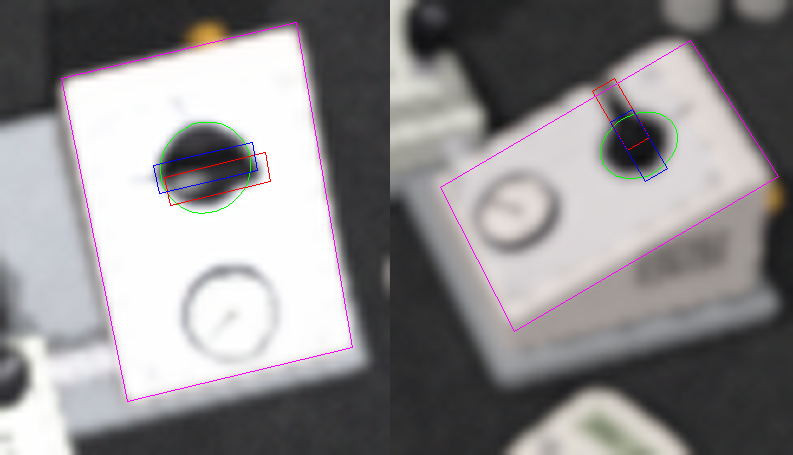

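View pics/k1.png

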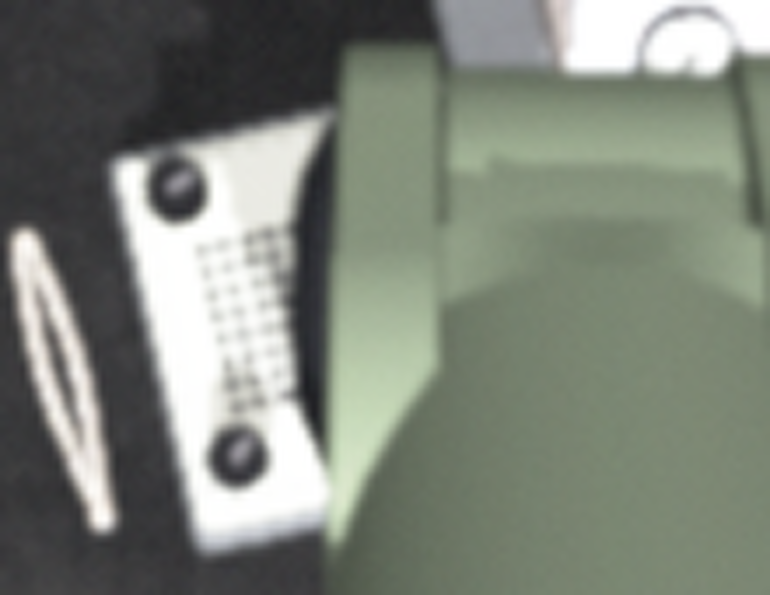

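servo_tool([
  [36,-12,0,0],
  [36,-12,0,0],
  [36,-12,0,0],
  [36,-12,0,0],
  [36,-12,0,0],
], hand=130, newtons=20)

```text
t: 7.9
position: [0.6672, 0.0048, 0.3218]
tcp_rot: [-90.0, 0.0, 14.2]
contact_force: [-0.4, -0.4, 0.5]
finger_gap: 0.0418
```

servo_tool([
  [2,-1,0,0],
  [0,0,-10,0],
  [0,0,0,0],
])

```text
t: 8.2
position: [0.6668, 0.0049, 0.3104]
tcp_rot: [-89.9, 0.2, 14.2]
contact_force: [-0.7, 1.1, -1.0]
finger_gap: 0.0418
```

```bash
python3 - <<'E'
from ov import *
st();C=cams()
o=(230,170);b=cv2.resize(C["side"]["color"][170:260,230:350],None,fx=6.5,fy=6.5,interpolation=cv2.INTER_CUBIC)
cv2.imwrite("pics/v1.png",b);st()
E
```

```text
8.2 p [666.8   4.9 310.4] rot [-89.94   0.17  14.25] q [-18.4  41.5  20.8  90.1 -17.5  51.8  22.8] f [-0.7  1.1 -1. ] m [-0.01  0.04  0.02] gap 41.8
8.3 p [667.2   5.1 312. ] rot [-8.997e+01  7.000e-02  1.427e+01] q [-18.5  41.4  20.9  90.1 -17.4  51.9  22.8] f [ 0.5 -0.4 -0.5] m [-0.09  0.02 -0.  ] gap 42.1
```

View pics/v1.png

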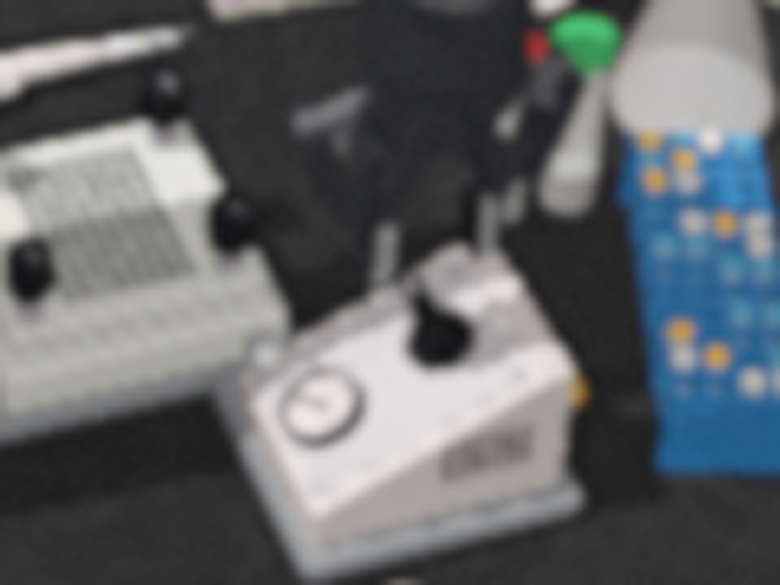

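servo_tool([
  [1,-0.5,-14,0],
  [0,0,-14,0],
  [0,0,-13,0],
  [0,0,0,0],
])

```text
t: 8.7
position: [0.6684, 0.0042, 0.2691]
tcp_rot: [-90.0, 0.2, 14.3]
contact_force: [-0.4, 1.0, 0.3]
finger_gap: 0.0419
```

```bash
python3 - <<'E'
from ov import *
st();C=cams()
b=cv2.resize(C["side"]["color"][195:265,260:350],None,fx=8,fy=8,interpolation=cv2.INTER_CUBIC)
cv2.imwrite("pics/v2.png",b);st()
E
```

```text
8.7 p [668.4   4.2 269.1] rot [-89.97   0.16  14.25] q [-17.6  44.5  19.6  91.1 -18.5  47.8  23.7] f [-0.4  1.   0.3] m [ 0.05 -0.04 -0.05] gap 41.9
8.8 p [668.9   3.9 271. ] rot [-9.000e+01  5.000e-02  1.424e+01] q [-17.6  44.3  19.7  91.1 -18.5  47.9  23.6] f [0.2 0.2 0.9] m [-0.03 -0.03 -0.01] gap 42.2
```

View pics/v2.png

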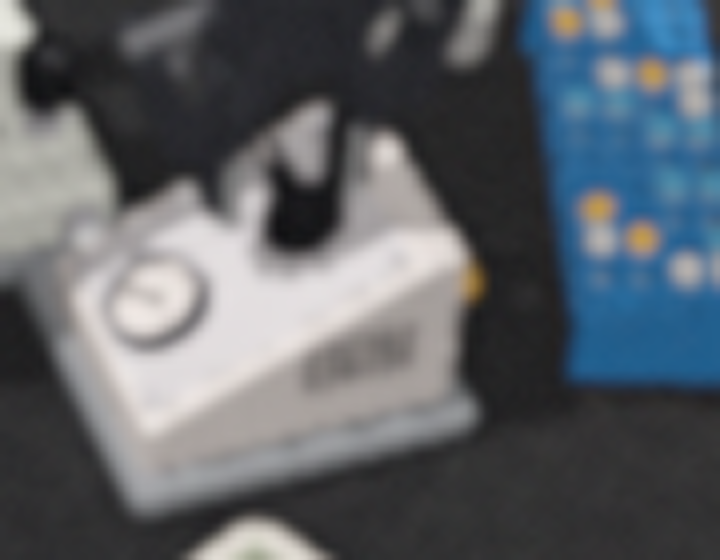

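servo_tool([
  [0,0,0,0],
  [0,0,0,0],
  [0,0,0,0],
  [0,0,0,0],
], hand=255)

```text
t: 9.2
position: [0.6691, 0.0038, 0.2721]
tcp_rot: [-90.0, -0.1, 14.2]
contact_force: [-1.9, -2.1, 6.9]
finger_gap: 0.0172
```

```bash
python3 - <<'E'
from ov import *
st()
E
```

```text
9.2 p [669.1   3.8 272.1] rot [-9.002e+01 -6.000e-02  1.423e+01] q [-17.6  44.3  19.7  91.  -18.5  47.9  23.6] f [-1.9 -2.1  6.9] m [-0.27 -0.   -0.05] gap 17.2
```

servo_tool([
  [0,0,0,-4],
  [0,0,0,-5],
  [0,0,0,-5],
  [0,0,0,-5],
  [0,0,0,-5],
])

```text
t: 9.7
position: [0.6686, 0.0035, 0.2719]
tcp_rot: [-90.0, 0.0, -10.0]
contact_force: [-7.8, -2.2, 9.6]
finger_gap: 0.0163
```

```bash
python3 - <<'E'
from ov import *
st()
E
```

```text
9.7 p [668.6   3.5 271.9] rot [-9.003e+01  4.000e-02 -9.990e+00] q [-21.3  45.6  26.1  91.3 -24.6  48.9   4.3] f [-7.8 -2.2  9.6] m [-0.48  1.43  0.1 ] gap 16.3
```

servo_tool([
  [-0.5,0,0,-6],
  [-0.5,0,0,-6],
  [0,0,0,-6],
  [0,0,0,-6],
  [0,0,0,-6],
])

```text
t: 10.2
position: [0.6674, 0.0041, 0.2717]
tcp_rot: [-90.0, 0.1, -40.0]
contact_force: [-8.9, 0.2, 7.7]
finger_gap: 0.0145
```

```bash
python3 - <<'E'
from ov import *
st()
E
```

```text
10.2 p [667.4   4.1 271.7] rot [-90.03   0.1  -40.  ] q [-25.8  47.6  33.8  91.8 -32.1  50.8 -19.8] f [-8.9  0.2  7.7] m [0.2  1.76 0.03] gap 14.5
```

servo_tool([
  [-0.5,0,0,-6],
  [-0.5,0,0,-6],
  [0,0,0,-6],
  [0,0,0,-5],
  [0,0,0,-4],
])

```text
t: 10.7
position: [0.6666, 0.0048, 0.2716]
tcp_rot: [-90.0, 0.1, -66.9]
contact_force: [-7.1, 5.0, 7.0]
finger_gap: 0.012
```

```bash
python3 - <<'E'
from ov import *
st()
E
```

```text
10.7 p [666.6   4.8 271.6] rot [-90.04   0.11 -66.92] q [-29.4  49.9  40.5  92.1 -38.6  52.9 -41.7] f [-7.1  5.   7. ] m [1.11 1.31 0.17] gap 12.0
```

servo_tool([
  [0,0,0,-3],
  [0,0,0,0],
])

```text
t: 10.9
position: [0.6666, 0.0051, 0.2715]
tcp_rot: [-90.0, 0.1, -69.8]
contact_force: [-6.0, 4.2, 6.7]
finger_gap: 0.012
```

```bash
python3 - <<'E'
from ov import *
st()
E
```

```text
10.9 p [666.6   5.1 271.5] rot [-90.05   0.1  -69.79] q [-29.7  50.1  41.2  92.1 -39.3  53.2 -44.1] f [-6.   4.2  6.7] m [0.83 1.02 0.54] gap 12.0
```

servo_tool([
  [0,0,0,3],
  [0,0,0,0],
  [0,0,0,0],
  [0,0,25,0],
  [0,0,40,0],
], hand=110)

```text
t: 11.4
position: [0.6664, 0.0042, 0.3353]
tcp_rot: [-90.2, 0.1, -66.8]
contact_force: [0.6, 0.4, 0.8]
finger_gap: 0.0485
```

servo_tool([
  [-41,32,0,8],
  [-41,32,-2,8],
  [-41,32,-2,8],
  [-41,32,-2,8],
  [-41,32,-2,8],
], newtons=25)

```text
t: 11.9
position: [0.4682, 0.1586, 0.3289]
tcp_rot: [-90.0, -0.0, -26.5]
contact_force: [1.9, 1.0, 0.7]
finger_gap: 0.0486
```

```bash
python3 - <<'E'
from ov import *
st();C=cams()
b=cv2.resize(C["side"]["color"][175:265,215:325],None,fx=6,fy=6,interpolation=cv2.INTER_CUBIC)
draw(b,C["side"],1.4,off=(215,175),k=6)
cv2.imwrite("pics/v3.png",b)
cv2.imwrite("pics/v3t.png",cv2.resize(C["top"]["color"][105:240,205:335],None,fx=4.4,fy=4.4,interpolation=cv2.INTER_CUBIC))
st()
E
```

```text
11.9 p [468.2 158.6 328.9] rot [-89.97  -0.   -26.51] q [-52.8  29.1  36.8 116.6 -25.7  42.4 -26.6] f [1.9 1.  0.7] m [ 0.07 -0.03 -0.05] gap 48.6
12.0 p [466.1 161.4 328.5] rot [-89.98   0.22 -26.2 ] q [-53.   29.   36.6 116.7 -25.7  42.4 -26.6] f [1.5 0.4 1.1] m [-0.09 -0.07 -0.02] gap 48.7
```

View pics/v3.png

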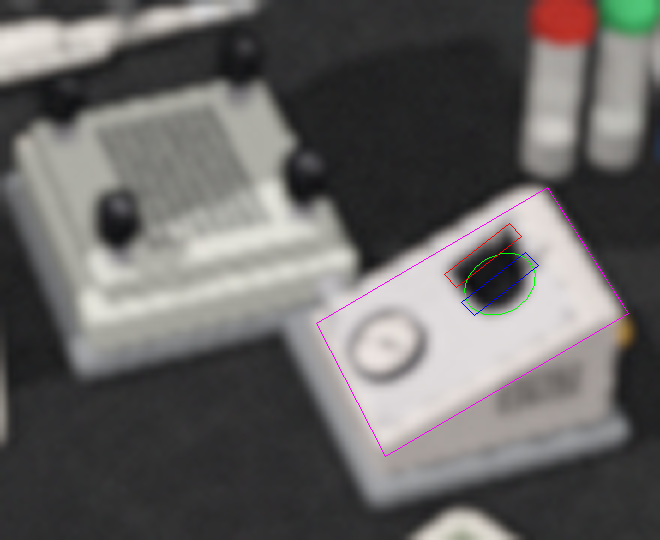

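View pics/v3t.png

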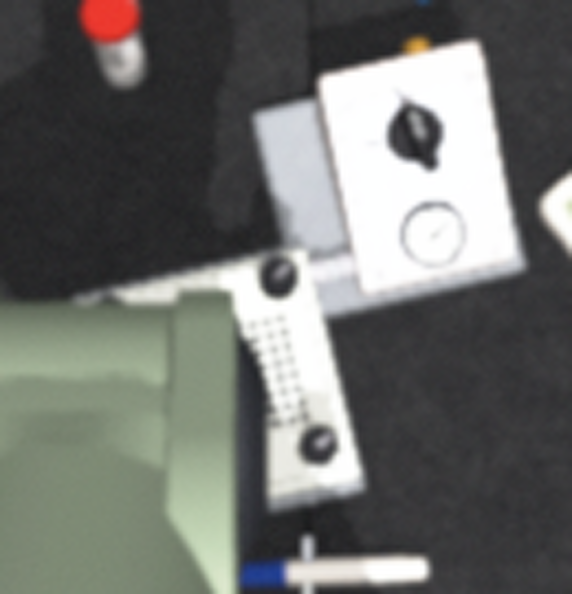

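servo_tool([
  [-2,3,0,8],
  [-3,3,0,8],
  [0,0,0,8],
  [0,0,0,8],
  [0,0,0,8],
])

```text
t: 12.5
position: [0.4652, 0.1636, 0.3289]
tcp_rot: [-90.0, -0.0, 13.5]
contact_force: [-0.2, -0.8, 0.0]
finger_gap: 0.0485
```

servo_tool([
  [0,0,-5,8],
  [0,0,-5,8],
  [0,0,-5,8],
  [0,0,-5,8],
  [0,0,-5,8],
])

```text
t: 13.0
position: [0.4653, 0.1635, 0.3037]
tcp_rot: [-90.0, -0.0, 53.4]
contact_force: [-0.5, -0.4, -0.1]
finger_gap: 0.0485
```

servo_tool([
  [0,0,-5,8],
  [0,0,0,8],
  [0,0,0,0],
])

```text
t: 13.3
position: [0.4653, 0.1633, 0.2988]
tcp_rot: [-90.0, -0.0, 69.3]
contact_force: [0.1, -0.7, -0.2]
finger_gap: 0.0487
```

```bash
python3 - <<'E'
from ov import *
st();C=cams()
b=cv2.resize(C["side"]["color"][155:245,205:315],None,fx=6,fy=6,interpolation=cv2.INTER_CUBIC)
cv2.imwrite("pics/f1.png",b)
st()
E
```

```text
13.3 p [465.3 163.3 298.8] rot [-89.99  -0.    69.26] q [-32.9  27.4   8.8 117.   -6.9  36.1  49.7] f [ 0.1 -0.7 -0.2] m [ 0.01 -0.03 -0.  ] gap 48.7
13.4 p [465.2 163.4 298.9] rot [-9.000e+01 -1.000e-02  6.891e+01] q [-33.1  27.4   8.9 117.1  -7.   36.1  49.4] f [-0.9 -0.   0.4] m [-0.05  0.03 -0.01] gap 48.3
```

View pics/f1.png

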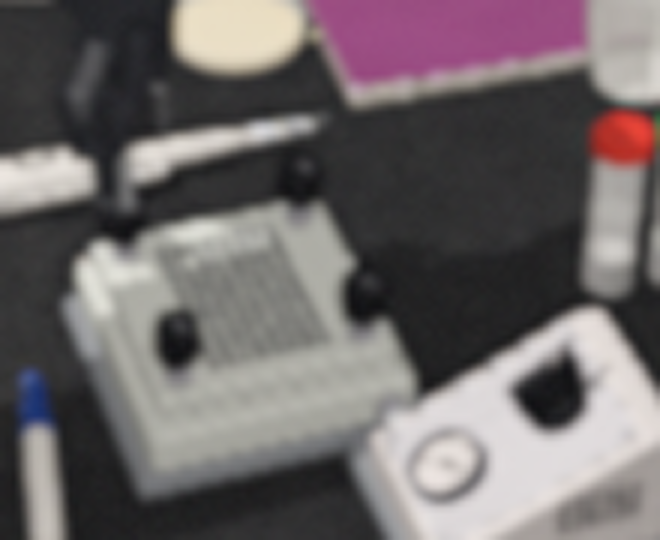

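servo_tool([
  [-4,3,-12,0],
  [0,0,-20,0],
  [0,0,-20,0],
  [0,0,0,0],
])

```text
t: 13.8
position: [0.4605, 0.1666, 0.2452]
tcp_rot: [-89.9, 0.1, 69.0]
contact_force: [-0.2, -0.8, 0.9]
finger_gap: 0.0483
```

servo_tool([
  [0,0,0,0],
  [0,0,0,0],
  [0,0,0,0],
  [0,0,0,0],
], hand=255)

```text
t: 14.2
position: [0.4613, 0.1671, 0.2477]
tcp_rot: [-90.1, -0.1, 69.2]
contact_force: [0.8, 4.0, 6.3]
finger_gap: 0.0243
```

```bash
python3 -c "
from h import *
st()"
```

```text
14.2 p [461.3 167.1 247.7] rot [-9.007e+01 -9.000e-02  6.923e+01] q [-32.4  32.4   7.3 119.   -8.2  28.9  50.2] f [0.8 4.  6.3] m [ 0.84 -0.08 -0.05] gap 24.3
```

servo_tool([
  [0,0,0,-5],
  [0,0,-0.2,-7],
  [0,0,-0.3,-7],
  [0,0,-0.3,-7],
  [0,0,-0.3,-7],
])

```text
t: 14.7
position: [0.4611, 0.1668, 0.2464]
tcp_rot: [-90.0, -0.0, 35.9]
contact_force: [-3.2, 1.7, 13.0]
finger_gap: 0.0246
```

servo_tool([
  [0,0,-0.3,-7],
  [0,0,-0.3,-7],
  [0,0,-0.2,-6],
  [0,0,0,0],
])

```text
t: 15.1
position: [0.4608, 0.1667, 0.2456]
tcp_rot: [-90.0, 0.0, 16.0]
contact_force: [-4.5, 0.0, 17.3]
finger_gap: 0.0243
```

```bash
python3 -c "
from h import *
st()"
```

```text
15.1 p [460.8 166.7 245.6] rot [-8.998e+01  1.000e-02  1.598e+01] q [-42.8  34.6  21.5 119.6 -24.6  30.1  12.9] f [-4.5  0.  17.3] m [-0.    1.12 -0.05] gap 24.3
```

servo_tool([
  [0,0,0,-5],
  [0,0,0,-5],
  [0,0,0,0],
])

```text
t: 15.4
position: [0.4607, 0.1667, 0.2454]
tcp_rot: [-90.0, 0.0, 6.0]
contact_force: [-5.0, 0.2, 12.7]
finger_gap: 0.0245
```

```bash
python3 -c "
from h import *
st()"
```

```text
15.4 p [460.7 166.7 245.4] rot [-8.997e+01  4.000e-02  6.030e+00] q [-44.7  35.2  24.2 119.7 -27.7  30.6   5.9] f [-5.   0.2 12.7] m [ 0.03  1.14 -0.03] gap 24.5
```

servo_tool([
  [0,0,0,-4],
  [0,0,0,0],
])

```text
t: 15.6
position: [0.4607, 0.1669, 0.2454]
tcp_rot: [-90.0, 0.0, 2.1]
contact_force: [-4.3, 2.3, 8.6]
finger_gap: 0.0242
```

```bash
python3 -c "
from h import *
st()"
```

```text
15.6 p [460.7 166.9 245.4] rot [-8.997e+01  4.000e-02  2.100e+00] q [-45.4  35.4  25.2 119.7 -28.9  30.8   3.1] f [-4.3  2.3  8.6] m [0.34 0.85 0.21] gap 24.2
```

servo_tool([
  [0,0,0,-4],
  [0,0,0,0],
])

```text
t: 15.8
position: [0.4607, 0.1666, 0.2453]
tcp_rot: [-90.0, 0.0, -1.9]
contact_force: [-3.9, 0.2, 7.8]
finger_gap: 0.0243
```

```bash
python3 -c "
from h import *
st()"
```

```text
15.8 p [460.7 166.6 245.3] rot [-8.999e+01  5.000e-02 -1.920e+00] q [-46.2  35.7  26.3 119.8 -30.1  31.1   0.3] f [-3.9  0.2  7.8] m [-0.06  0.81  0.03] gap 24.3
```

servo_tool([
  [0,0,0,-4],
])

```text
t: 15.9
position: [0.4606, 0.1664, 0.2453]
tcp_rot: [-90.0, 0.1, -5.8]
contact_force: [-4.4, 0.7, 6.7]
finger_gap: 0.0239
```

```bash
python3 -c "
from h import *
st();C=cams()
cv2.imwrite('pics/g1.png',cv2.resize(C['side']['color'][170:245,215:305],None,fx=8,fy=8,interpolation=cv2.INTER_CUBIC));st()"
```

```text
15.9 p [460.6 166.4 245.3] rot [-8.999e+01  7.000e-02 -5.790e+00] q [-46.9  35.9  27.3 119.8 -31.3  31.3  -2.5] f [-4.4  0.7  6.7] m [0.11 0.78 0.16] gap 23.9
16.0 p [460.6 166.5 245.2] rot [-9.00e+01  6.00e-02 -5.92e+00] q [-46.9  35.9  27.4 119.8 -31.3  31.3  -2.6] f [-4.  -0.4  7.1] m [-0.11  0.91  0.15] gap 24.2
```

View pics/g1.png

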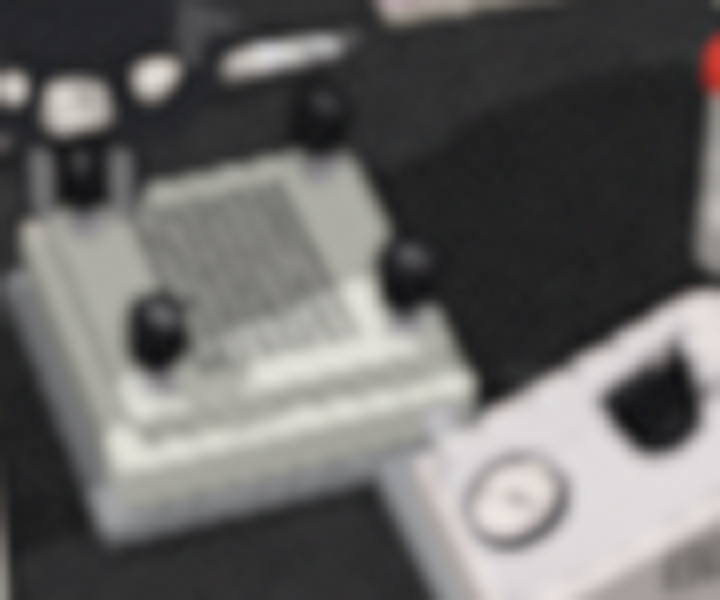

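servo_tool([
  [0,0,0,0],
  [0,0,0,-4],
  [0,0,0,0],
], newtons=60)

```text
t: 16.3
position: [0.4606, 0.1666, 0.2452]
tcp_rot: [-90.0, 0.1, -9.9]
contact_force: [-4.6, -1.0, 8.6]
finger_gap: 0.0237
```

```bash
python3 -c "
from h import *
st()"
```

```text
16.3 p [460.6 166.6 245.2] rot [-9.001e+01  7.000e-02 -9.860e+00] q [-47.6  36.2  28.4 119.8 -32.5  31.6  -5.4] f [-4.6 -1.   8.6] m [-0.27  1.03  0.94] gap 23.7
```

servo_tool([
  [0,0,0,0],
  [0,0,0,0],
  [0,0,25,0],
  [0,0,27,8],
  [14,-8,0,8],
], hand=110, newtons=40)

```text
t: 16.8
position: [0.4749, 0.1596, 0.2993]
tcp_rot: [-89.9, -0.1, 6.6]
contact_force: [-0.0, -0.2, -0.1]
finger_gap: 0.0484
```

servo_tool([
  [28,-17,0,8],
  [28,-17,0,8],
  [28,-17,0,8],
  [28,-17,0,8],
  [0,0,0,8],
])

```text
t: 17.3
position: [0.5895, 0.0876, 0.297]
tcp_rot: [-90.1, -0.0, 46.3]
contact_force: [-0.5, -0.7, 0.2]
finger_gap: 0.0486
```

servo_tool([
  [0,0,0,8],
  [0,0,0,8],
  [0,0,0,8],
  [0,0,0,0],
])

```text
t: 17.7
position: [0.587, 0.0903, 0.297]
tcp_rot: [-90.0, -0.0, 70.3]
contact_force: [0.6, 0.2, -0.3]
finger_gap: 0.0485
```

```bash
python3 -c "
from h import *
st();C=cams()
cv2.imwrite('pics/g2.png',cv2.resize(C['side']['color'][155:245,210:320],None,fx=6,fy=6,interpolation=cv2.INTER_CUBIC));st()
cv2.imwrite('pics/g2t.png',cv2.resize(C['top']['color'][145:235,205:315],None,fx=6,fy=6,interpolation=cv2.INTER_CUBIC))"
```

```text
17.7 p [587.   90.3 297. ] rot [-9.000e+01 -2.000e-02  7.035e+01] q [-21.7  35.2  10.4 102.2  -8.7  43.4  63.6] f [ 0.6  0.2 -0.3] m [-0.02 -0.   -0.  ] gap 48.5
17.8 p [587.   90.4 296.9] rot [-8.999e+01 -1.000e-02  6.997e+01] q [-21.8  35.2  10.5 102.2  -8.8  43.4  63.3] f [-0.8  0.3 -0.4] m [-0.01 -0.01 -0.03] gap 48.4
```

View pics/g2.png

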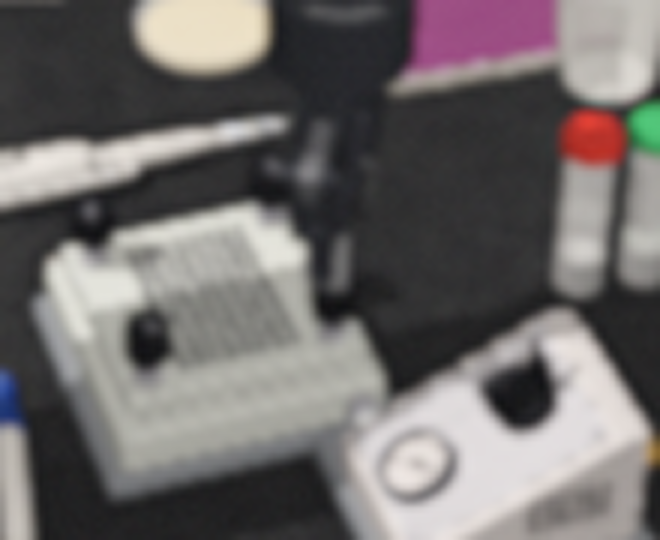

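View pics/g2t.png

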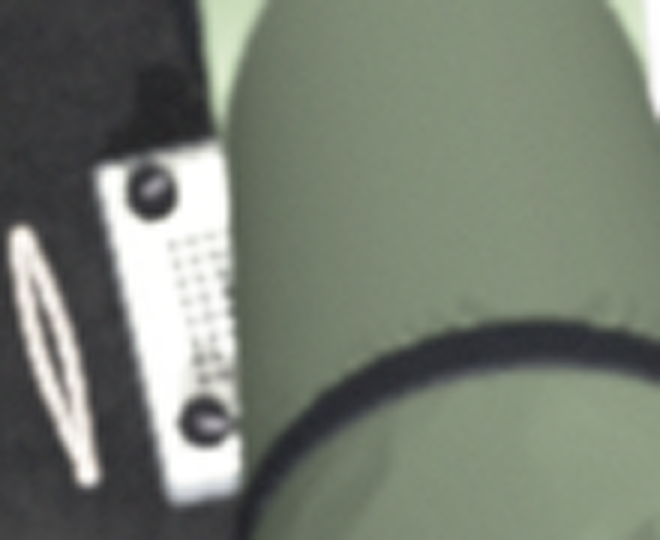

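servo_tool([
  [0,0,-15,0],
  [0,0,-20,0],
  [0,0,-16,0],
  [0,0,0,0],
])

```text
t: 18.2
position: [0.5862, 0.0908, 0.2434]
tcp_rot: [-89.8, 0.1, 70.1]
contact_force: [-0.1, 0.6, -0.2]
finger_gap: 0.0488
```

servo_tool([
  [0,0,0,0],
  [0,0,0,0],
  [0,0,0,0],
  [0,0,0,0],
], hand=255)

```text
t: 18.6
position: [0.5872, 0.0912, 0.2466]
tcp_rot: [-90.1, -0.1, 70.2]
contact_force: [0.4, 4.6, 2.9]
finger_gap: 0.024
```

servo_tool([
  [0,0,0,-5],
  [0,0,-0.2,-7],
  [0,0,-0.2,-7],
  [0,0,-0.2,-7],
  [0,0,-0.2,-7],
])

```text
t: 19.1
position: [0.587, 0.0908, 0.2455]
tcp_rot: [-90.0, -0.0, 37.0]
contact_force: [-0.9, 0.8, 2.9]
finger_gap: 0.0238
```

```bash
python3 -c "
from h import *
st()"
```

```text
19.1 p [587.   90.8 245.5] rot [-9.000e+01 -2.000e-02  3.695e+01] q [-26.9  40.7  18.2 103.9 -19.2  38.4  39.3] f [-0.9  0.8  2.9] m [0.26 0.47 0.02] gap 23.8
```

servo_tool([
  [0,0,-0.2,-7],
  [0,0,-0.2,-7],
  [0,0,-0.2,-7],
  [0,0,0,-5],
  [0,0,0,0],
])

```text
t: 19.6
position: [0.5867, 0.0908, 0.2446]
tcp_rot: [-90.0, 0.0, 11.2]
contact_force: [-4.2, -0.4, 3.1]
finger_gap: 0.0238
```

```bash
python3 -c "
from h import *
st()"
```

```text
19.6 p [586.7  90.8 244.6] rot [-9.002e+01  5.000e-02  1.119e+01] q [-31.4  42.2  25.1 104.2 -26.5  39.6  19.9] f [-4.2 -0.4  3.1] m [-0.04  0.96  0.54] gap 23.8
```

servo_tool([
  [0,0,0,-5],
  [0,0,0,0],
])

```text
t: 19.8
position: [0.5868, 0.09, 0.2447]
tcp_rot: [-90.1, 0.0, 6.2]
contact_force: [-4.1, -3.0, 5.2]
finger_gap: 0.0243
```

```bash
python3 -c "
from h import *
st()"
```

```text
19.8 p [586.8  90.  244.7] rot [-9.006e+01  4.000e-02  6.240e+00] q [-32.2  42.5  26.4 104.3 -27.9  39.9  16.3] f [-4.1 -3.   5.2] m [-0.86  0.91  0.59] gap 24.3
```

servo_tool([
  [0,0,0,0],
  [0,0,0,0],
  [0,0,25,0],
  [0,0,27,8],
  [-21,-5,0,8],
], hand=110)

```text
t: 20.3
position: [0.5679, 0.0861, 0.2993]
tcp_rot: [-90.1, -0.3, 22.7]
contact_force: [1.0, -0.4, -0.2]
finger_gap: 0.0487
```

servo_tool([
  [-20,-5,0,8],
  [-20,-5,0,8],
  [-20,-5,0,8],
  [-20,-5,0,8],
  [0,0,0,8],
])

```text
t: 20.8
position: [0.4842, 0.0651, 0.2968]
tcp_rot: [-90.0, 0.0, 62.6]
contact_force: [-0.3, -0.4, 0.6]
finger_gap: 0.0484
```

servo_tool([
  [0,0,0,8],
  [0,0,0,0],
])

```text
t: 21.0
position: [0.4861, 0.0655, 0.2968]
tcp_rot: [-90.0, -0.0, 70.4]
contact_force: [-0.4, -0.9, 0.3]
finger_gap: 0.0485
```

```bash
python3 -c "
from h import *
st();C=cams()
cv2.imwrite('pics/g3.png',cv2.resize(C['side']['color'][155:245,210:320],None,fx=6,fy=6,interpolation=cv2.INTER_CUBIC));st()"
```

```text
21.0 p [486.1  65.5 296.8] rot [-9.004e+01 -5.000e-02  7.043e+01] q [-23.6  27.6  11.9 117.6  -9.5  35.6  65. ] f [-0.4 -0.9  0.3] m [ 0.05  0.03 -0.  ] gap 48.5
21.1 p [486.1  65.5 296.6] rot [-9.001e+01 -2.000e-02  7.001e+01] q [-23.7  27.7  12.  117.6  -9.6  35.6  64.7] f [-0.4  0.2 -1. ] m [ 0.07  0.04 -0.01] gap 48.5
```

View pics/g3.png

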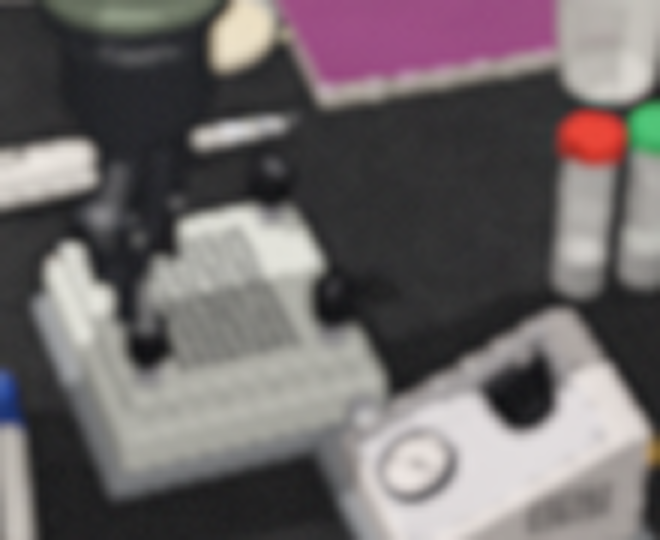

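servo_tool([
  [0,0,-15,0],
  [0,0,-20,0],
  [0,0,-15,0],
  [0,0,0,0],
])

```text
t: 21.5
position: [0.4856, 0.0657, 0.245]
tcp_rot: [-89.9, 0.1, 70.1]
contact_force: [-0.8, -0.1, 0.8]
finger_gap: 0.0485
```

servo_tool([
  [0,0,0,0],
  [0,0,0,0],
  [0,0,0,0],
  [0,0,0,0],
], hand=255)

```text
t: 21.9
position: [0.4863, 0.0662, 0.2473]
tcp_rot: [-90.1, -0.1, 70.2]
contact_force: [0.4, 5.3, 6.0]
finger_gap: 0.0237
```

servo_tool([
  [0,0,0,-5],
  [0,0,-0.2,-7],
  [0,0,-0.2,-7],
  [0,0,-0.2,-7],
  [0,0,-0.2,-7],
])

```text
t: 22.4
position: [0.486, 0.0658, 0.2462]
tcp_rot: [-90.0, -0.0, 36.9]
contact_force: [-1.2, 1.5, 3.8]
finger_gap: 0.0239
```

servo_tool([
  [0,0,-0.2,-7],
  [0,0,-0.2,-7],
  [0,0,-0.2,-6],
  [0,0,0,-4],
  [0,0,0,0],
])

```text
t: 22.9
position: [0.4859, 0.0654, 0.2455]
tcp_rot: [-90.0, -0.0, 13.0]
contact_force: [-1.9, -1.2, 7.9]
finger_gap: 0.0237
```

```bash
python3 -c "
from h import *
st()"
```

```text
22.9 p [485.9  65.4 245.5] rot [-90.02  -0.    13.05] q [-33.2  35.4  25.3 119.7 -28.9  30.8  26.2] f [-1.9 -1.2  7.9] m [-0.3   0.48 -0.09] gap 23.7
```

servo_tool([
  [0,0,0,-5],
  [0,0,0,-4],
  [0,0,0,0],
])

```text
t: 23.2
position: [0.4857, 0.0655, 0.2454]
tcp_rot: [-90.0, 0.0, 4.1]
contact_force: [-3.9, -1.2, 6.6]
finger_gap: 0.0238
```

```bash
python3 -c "
from h import *
st()"
```

```text
23.2 p [485.7  65.5 245.4] rot [-9.002e+01  3.000e-02  4.100e+00] q [-34.9  36.   27.7 119.8 -31.6  31.4  19.9] f [-3.9 -1.2  6.6] m [-0.31  0.65  0.68] gap 23.8
```

servo_tool([
  [0,0,0,0],
  [0,0,0,0],
  [0,0,25,0],
  [0,0,27,8],
  [13,22,0,8],
], hand=110)

```text
t: 23.7
position: [0.4991, 0.0857, 0.2999]
tcp_rot: [-90.1, -0.2, 20.3]
contact_force: [-0.3, -0.3, -0.1]
finger_gap: 0.0489
```

servo_tool([
  [16,26,0,8],
  [16,26,0,8],
  [16,26,0,8],
  [15,25.5,0,8],
  [0,0,0,8],
])

```text
t: 24.2
position: [0.5629, 0.1947, 0.2969]
tcp_rot: [-90.0, -0.1, 60.8]
contact_force: [-0.8, -0.3, -0.4]
finger_gap: 0.0486
```

servo_tool([
  [0,0,0,8],
  [0,0,0,0],
])

```text
t: 24.4
position: [0.5621, 0.1909, 0.2971]
tcp_rot: [-90.0, -0.0, 68.4]
contact_force: [0.0, -0.1, 0.8]
finger_gap: 0.0486
```

```bash
python3 -c "
from h import *
st();C=cams()
cv2.imwrite('pics/g4.png',cv2.resize(C['side']['color'][155:245,210:320],None,fx=6,fy=6,interpolation=cv2.INTER_CUBIC));st()"
```

```text
24.4 p [562.1 190.9 297.1] rot [-8.999e+01 -1.000e-02  6.837e+01] q [-34.8  35.6  15.  102.4 -12.6  43.6  55.1] f [ 0.  -0.1  0.8] m [-0.03 -0.03  0.01] gap 48.6
24.5 p [562.1 190.9 297.2] rot [-9.000e+01 -1.000e-02  6.796e+01] q [-34.9  35.7  15.1 102.4 -12.7  43.6  54.8] f [ 0.3  0.7 -0.3] m [-0.   -0.01 -0.01] gap 48.8
```

View pics/g4.png

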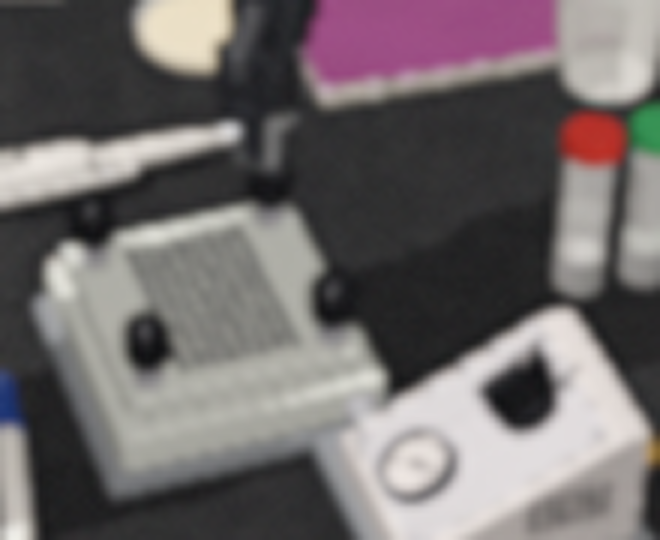

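servo_tool([
  [0,0,-15,0],
  [0,0,-20,0],
  [0,0,-15,0],
  [0,0,0,0],
])

```text
t: 24.9
position: [0.5613, 0.1911, 0.2448]
tcp_rot: [-89.9, 0.2, 68.2]
contact_force: [-0.7, -0.1, 0.8]
finger_gap: 0.0483
```

servo_tool([
  [0,0,0,0],
  [0,0,0,0],
  [0,0,0,0],
  [0,0,0,0],
], hand=255)

```text
t: 25.3
position: [0.5623, 0.1919, 0.2479]
tcp_rot: [-90.1, -0.1, 68.3]
contact_force: [1.6, 5.2, 1.4]
finger_gap: 0.0237
```

servo_tool([
  [0,0,0,-5],
  [0,0,-0.2,-7],
  [0,0,-0.2,-7],
  [0,0,-0.2,-7],
  [0,0,-0.2,-7],
])

```text
t: 25.8
position: [0.562, 0.1915, 0.2468]
tcp_rot: [-90.0, -0.0, 35.0]
contact_force: [-0.8, 1.4, -0.6]
finger_gap: 0.0233
```

servo_tool([
  [0,0,-0.2,-7],
  [0,0,-0.2,-7],
  [0,0,-0.2,-6],
  [0,0,0,-4],
  [0,0,0,0],
])

```text
t: 26.3
position: [0.562, 0.1908, 0.2464]
tcp_rot: [-90.0, -0.0, 11.1]
contact_force: [-2.7, -2.8, 6.4]
finger_gap: 0.0237
```

```bash
python3 -c "
from h import *
st()"
```

```text
26.3 p [562.  190.8 246.4] rot [-9.003e+01 -1.000e-02  1.106e+01] q [-43.7  42.9  28.7 104.3 -30.2  40.5  13.1] f [-2.7 -2.8  6.4] m [-0.53  0.51 -0.03] gap 23.7
```

servo_tool([
  [0,0,0,-5],
  [0,0,0,-4],
  [0,0,0,0],
])

```text
t: 26.6
position: [0.5618, 0.1905, 0.2462]
tcp_rot: [-90.0, 0.0, 2.0]
contact_force: [-4.8, -4.5, 6.7]
finger_gap: 0.0241
```

```bash
python3 -c "
from h import *
st()"
```

```text
26.6 p [561.8 190.5 246.2] rot [-9.004e+01  3.000e-02  2.040e+00] q [-45.2  43.6  31.1 104.4 -32.7  41.2   6.2] f [-4.8 -4.5  6.7] m [-0.87  0.87 -0.02] gap 24.1
```

servo_tool([
  [0,0,0,-5],
  [0,0,0,0],
])

```text
t: 26.8
position: [0.5617, 0.191, 0.2462]
tcp_rot: [-90.0, 0.0, -2.9]
contact_force: [-5.1, -2.2, 7.2]
finger_gap: 0.0235
```

```bash
python3 -c "
from h import *
st()"
```

```text
26.8 p [561.7 191.  246.2] rot [-9.001e+01  5.000e-02 -2.910e+00] q [-46.   44.   32.3 104.5 -34.   41.6   2.4] f [-5.1 -2.2  7.2] m [-0.32  1.02  0.24] gap 23.5
```

servo_tool([
  [0,0,0,-4],
  [0,0,0,0],
])

```text
t: 27.0
position: [0.5615, 0.1906, 0.2461]
tcp_rot: [-90.1, 0.1, -6.9]
contact_force: [-6.6, -4.2, 7.6]
finger_gap: 0.0236
```

```bash
python3 -c "
from h import *
st()"
```

```text
27.0 p [561.5 190.6 246.1] rot [-9.005e+01  8.000e-02 -6.860e+00] q [-46.6  44.3  33.4 104.5 -35.1  42.   -0.6] f [-6.6 -4.2  7.6] m [-0.87  1.36  0.63] gap 23.6
```

servo_tool([
  [0,0,0,0],
  [0,0,0,0],
  [0,0,25,0],
  [0,0,40,0],
  [0,0,40,0],
], hand=110)

```text
t: 27.5
position: [0.5619, 0.191, 0.3519]
tcp_rot: [-90.0, 0.0, -6.8]
contact_force: [-0.0, 1.3, 0.6]
finger_gap: 0.0489
```

servo_tool([
  [-30,40,0,0],
  [-35,40,0,0],
  [-35,40,0,0],
  [-35,40,0,0],
  [-35,40,0,0],
])

```text
t: 28.0
position: [0.3988, 0.3831, 0.351]
tcp_rot: [-90.0, -0.0, -6.7]
contact_force: [1.4, 0.0, -0.4]
finger_gap: 0.0485
```

servo_tool([
  [-35,40,0,0],
  [-35,40,0,0],
  [-35,40,0,0],
  [-20,40,0,0],
  [0,0,0,0],
])

```text
t: 28.5
position: [0.277, 0.5396, 0.3501]
tcp_rot: [-89.9, 0.1, -6.3]
contact_force: [-0.3, -0.9, 0.5]
finger_gap: 0.0488
```

```bash
python3 -c "
from h import *
st();C=cams()
cv2.imwrite('pics/end_s.png',C['side']['color']);cv2.imwrite('pics/end_t.png',C['top']['color'])
a=cv2.imread('pics/top0.png')[155:230,215:300];b=C['top']['color'][155:230,215:300]
cv2.imwrite('pics/e1.png',cv2.resize(np.hstack([a,b]),(800,353),interpolation=cv2.INTER_CUBIC))
a=cv2.imread('pics/side0.png')[175:265,210:330];b=C['side']['color'][175:265,210:330]
cv2.imwrite('pics/e2.png',cv2.resize(np.hstack([a,b]),(800,300),interpolation=cv2.INTER_CUBIC))
"
```

```text
28.5 p [277.  539.6 350.1] rot [-8.992e+01  7.000e-02 -6.280e+00] q [-95.4  38.6  41.9  99.1 -31.   54.4 -47.4] f [-0.3 -0.9  0.5] m [-0.11 -0.    0.04] gap 48.8
```

View pics/e1.png

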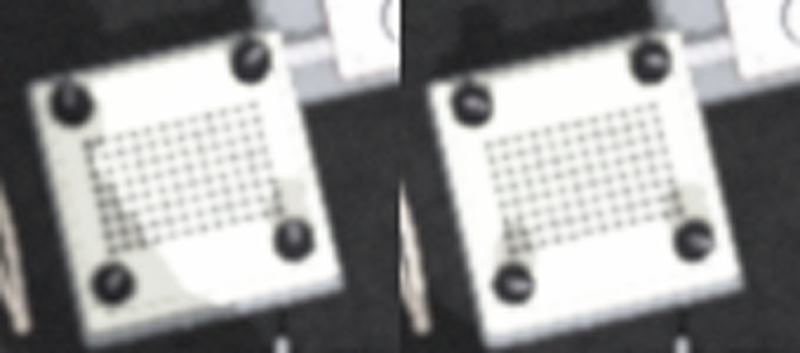

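View pics/e2.png

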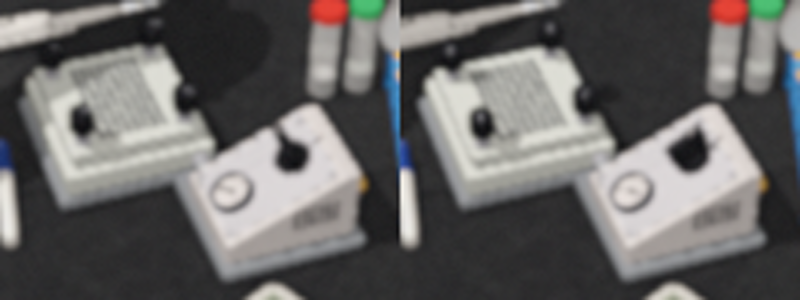

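View pics/end_t.png

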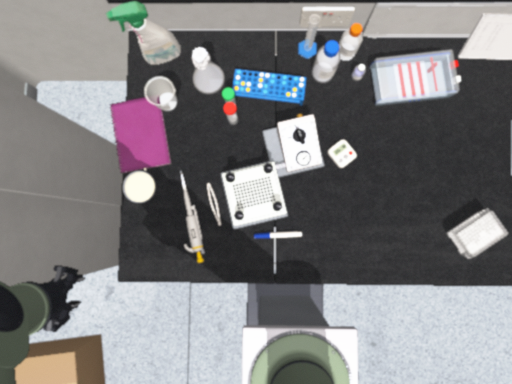

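```bash
python3 -c "
from cell import env
print(env.hand_in())"
```

```text
the job is handed in; nothing more can be done
None
```

The job is done and handed in at about 28.5 s of the 72 s. The hand-in gave no verdict, so what follows comes from my own checks.

**What I did**
- Turned the rear left and front right screws about 56° each, to bring them to about halfway.
- Turned the vacuum valve clockwise to its stop (0.54 N m at the wrist).
- Tightened the screws home in the order front left, rear right, front right, rear left.

**Last checks**
- Every screw met a clear stop, with 0.6 to 0.9 N m at the wrist against at most 0.1 N m while turning freely.
- In the final pictures all four steel marks point the same way, the valve bar lies up the slope and the plate looks flat.
- The bystanders lie where they were, and the arm stood clear with no contact force. I did not measure plate tilt or press-down directly.

**What disagreed**
- The front left grip slipped at its stop at 25 N. I repeated it at 60 N and confirmed the stop, then used 40 N for the other three.
- The rear left screw reached its stop after about 71° in its final turn. That puts its halfway position at about 0.75 rad, nearer the 0.7 limit than the roughly 1.0 I intended, probably because the grip slipped a little.

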